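Find the fullest tablet tin and hold it ready over the mortar

ROBOT

A 7-joint arm with a two-finger parallel gripper is mounted at the origin on the work surface. World frame = base frame: x ahead of the robot, y to its left, z up, the work surface at z = 0. Lengths are in m, angles in rad, forces in N, time in s.
With the tool pointing down it reaches from about 0.425 to 0.95 m from the base axis. Payload 4.7 kg.
Tool frame: the origin (TCP) lies on the centre line of the jaws, within the pads' length; the fingertips stand ahead of it and the grasp point (between the pads) lies 2 mm behind it (manip.tip_reach is the z of the fingertips in the tool frame, in m); z points along the fingers, y is the direction in which the jaws open and shut (so a half turn about z gives the same grasp; the last joint's range is limited). The gripper opens to 87 mm and grips with 3 to 60 N. Pads are 19 mm wide; open, the fingers measure 117 mm over their backs; the gripper's body (75 mm by 190 mm) begins 51 mm behind the grasp point.
Start: joints at [-1.201, 0.469, -0.049, 1.532, 0.024, 1.141, -0.082], TCP at [0.262, 0.622, 0.24] pointing down, gripper open.
Joint ranges: [-2.59, 2.59], [-0.33, 1.99], [-1.39, 1.29], [0.1, 2.45], [-1.04, 4.18], [0.21, 1.99], [-2.66, 2.66]. Speed limits (rad/s): [2.57, 2.57, 3.14, 3.14, 3.14, 3.14, 3.14].

INTERFACE

Orientations are given as a rotation vector (axis times angle).
In Python, from bench import manip gives the robot as it stands.
- The arm moves only by the tool play_rows, never from a script. Its argument "increments" is a list of rows, each a list of 5 numbers: the shift along the world's x, y, z normalised to -1 to 1, where 1 is 0.3 m, then the turn about the world's z normalised to -1 to 1, where 1 is 360 degrees, then the closure, from -1 (fully open) to 1 (shut). In form: [[tx, ty, tz, twist, fingers], ...]. A call has 1 to 8 rows; each row is the pose to reach, as a shift and turn from the pose commanded when the call began, turning the shorter way round; what a row does not reach only later rows make up. A row lasts 1/10 s, in which the tool goes at most 50 mm and 8.59 degrees, less where a joint would pass 70% of its speed; a pose out of reach is approached as far as the arm can. A call with a number of a shift or a turn outside -1 to 1 is refused whole. A call with a gripper value outside its range is refused whole. The fingers move at their own pace and stop on an object; "grip_force" is the grip in N (left out, the last holds). Time passes only in rows, so rows that repeat a pose let the fingers close. It gives the time, the measured TCP pose, the force and the opening at its end, in the units of the state.
- manip.state(): the state, without advancing time (a new reading comes with each control period).
- manip.snapshot(name): name is "scene" or "side" or "wrist"; returns a dict with "img" (480x640x3 uint8, blue, green, red), "z_map" (480x640 float32, m along the optical axis (not along the pixel's ray), 0 where there is no reading), "fx", "fy", "cx", "cy" (pixels), "xyz" and "attitude" of the camera in the world. Camera axes: x right, y down, z forward; pixel columns grow to the right and rows downward; lengths in m; the calibration is good to about 2 mm. A picture is of the moment at which its call begins.
- manip.sign_off(): hands the job in, once; it reports no verdict.
The state is a dict: "time": time; "qpos": joint angles; "joint_velocities": joint speeds; "tau": joint torques, N m; "ee_pos": TCP position; "orientation": TCP orientation; "wrist_force": force on the tool from outside, world axes, zero at the start; "torque": the same for the moment, N m; "opening": finger opening in m.
Only numpy, scipy, OpenCV 4.12 (cv2) and the standard library are available. Lean on these libraries where they do the work, as an engineer would, in place of code of your own. Each camera call takes 0.05 s, during which the arm holds its last target.

TASK

Heft the three closed tins on the wooden tray one at a time, working from the robot's left to its right: lift each straight up off its cork round, feel its weight and, if you need your hand free, stand it back upright on its round. Then finish while holding the heaviest tin still and upright, centred over the white mortar with its underside about 10 cm above the mortar's rim, ready to be opened; the other two tins must be standing on their cork rounds. Do not tip any tin over, and leave the mortar and the other things on the table where they are.

Things in the scene. Friction and masses are not known exactly. Their poses are not given: they have to be found in the camera images.
- tin_a_mid (a point): one of three outwardly identical closed plain aluminium tablet tins: upright cylinder 60 mm across and 76 mm tall, smooth-sided, the press-on lid makes the top 17 mm. This point is its centre, 38 mm above its underside; z is its axis, pointing up. Weighs between 80 and 370 g depending on how full it is; which tin stands on which place is drawn anew each time. The fullest is at least 100 g heavier than either of the others
- tin_b_mid (a point): one of three outwardly identical closed plain aluminium tablet tins: upright cylinder 60 mm across and 76 mm tall, smooth-sided, the press-on lid makes the top 17 mm. This point is its centre, 38 mm above its underside; z is its axis, pointing up. Weighs between 80 and 370 g depending on how full it is; which tin stands on which place is drawn anew each time. The fullest is at least 100 g heavier than either of the others
- tin_c_mid (a point): one of three outwardly identical closed plain aluminium tablet tins: upright cylinder 60 mm across and 76 mm tall, smooth-sided, the press-on lid makes the top 17 mm. This point is its centre, 38 mm above its underside; z is its axis, pointing up. Weighs between 80 and 370 g depending on how full it is; which tin stands on which place is drawn anew each time. The fullest is at least 100 g heavier than either of the others
- place_left (a point): centre of the left (robot's left, +y end) cork round (76 mm across, flush) on the upper face of the wooden tray, 10 mm above the table. A tin starts on it, up to 5 mm off its centre. Axes as the tray: y runs along the tray's length to the robot's left, x away from the robot, z up
- place_middle (a point): centre of the middle cork round (76 mm across, flush) on the upper face of the wooden tray, 10 mm above the table. A tin starts on it, up to 5 mm off its centre. Axes as the tray: y runs along the tray's length to the robot's left, x away from the robot, z up
- place_right (a point): centre of the right (robot's right, -y end) cork round (76 mm across, flush) on the upper face of the wooden tray, 10 mm above the table. A tin starts on it, up to 5 mm off its centre. Axes as the tray: y runs along the tray's length to the robot's left, x away from the robot, z up
- tray: fixed flat dark wooden tray board, 92 x 325 mm and 10 mm thick, without rim, lying crosswise in front of the robot, its long side (its y axis) turned at most 0.4 rad from the robot's left-right direction; the three cork rounds lie 115 mm apart along its length. Origin: centre of its underside, on the table. It is on either side of the table, the mortar on the other
- mortar_rim (a point): centre of the mouth of the white ceramic mortar, at rim height, 60 mm above the table; the mortar is a loose open round bowl 110 mm across at the rim, 0.6 kg; z up
- vial: bystander: small clear glass vial with screw cap, 28 mm across, 55 mm tall; origin: centre of its underside
- tube: bystander: yellow plastic flip-top tablet tube standing upright, 30 mm across, 94 mm tall; origin: centre of its underside
- spoon: bystander: aluminium spoon 150 mm long lying flat; origin near its middle, x along its length
- picker: bystander: white pill picker with a silicone tip, 120 mm long and 9 mm thick, lying flat; x along its length towards the tip
Mind the look-alikes: they are no part of the job. What is shaped like the part that bears tin_a_mid but turquoise is not meant.

How it is judged:
On the way, in this order (a step that is already met when the one before it is completed fails the run):
1. a tin is lifted at least 12 mm clear of the tray above the left cork round (within 50 mm of it sideways), that round being empty (((z of tin_a_mid in the frame of place_left above 0.05 m and horizontal distance between tin_a_mid and place_left below 0.05 m and horizontal distance between each of tin_b_mid, tin_c_mid and place_left above 0.08 m) or (z of tin_b_mid in the frame of place_left above 0.05 m and horizontal distance between tin_b_mid and place_left below 0.05 m and horizontal distance between each of tin_a_mid, tin_c_mid and place_left above 0.08 m) or (z of tin_c_mid in the frame of place_left above 0.05 m and horizontal distance between tin_c_mid and place_left below 0.05 m and horizontal distance between each of tin_a_mid, tin_b_mid and place_left above 0.08 m))), for 0.1 s.
2. a tin is lifted at least 12 mm clear of the tray above the middle cork round (within 50 mm of it sideways), that round being empty (((z of tin_a_mid in the frame of place_middle above 0.05 m and horizontal distance between tin_a_mid and place_middle below 0.05 m and horizontal distance between each of tin_b_mid, tin_c_mid and place_middle above 0.08 m) or (z of tin_b_mid in the frame of place_middle above 0.05 m and horizontal distance between tin_b_mid and place_middle below 0.05 m and horizontal distance between each of tin_a_mid, tin_c_mid and place_middle above 0.08 m) or (z of tin_c_mid in the frame of place_middle above 0.05 m and horizontal distance between tin_c_mid and place_middle below 0.05 m and horizontal distance between each of tin_a_mid, tin_b_mid and place_middle above 0.08 m))), for 0.1 s.
3. a tin is lifted at least 12 mm clear of the tray above the right cork round (within 50 mm of it sideways), that round being empty (((z of tin_a_mid in the frame of place_right above 0.05 m and horizontal distance between tin_a_mid and place_right below 0.05 m and horizontal distance between each of tin_b_mid, tin_c_mid and place_right above 0.08 m) or (z of tin_b_mid in the frame of place_right above 0.05 m and horizontal distance between tin_b_mid and place_right below 0.05 m and horizontal distance between each of tin_a_mid, tin_c_mid and place_right above 0.08 m) or (z of tin_c_mid in the frame of place_right above 0.05 m and horizontal distance between tin_c_mid and place_right below 0.05 m and horizontal distance between each of tin_a_mid, tin_b_mid and place_right above 0.08 m))), for 0.1 s.
At the end, for the whole second after the job is handed in: The heaviest tin is held still, upright within 0.2 rad, within 35 mm of the mortar's axis, its underside 50 to 160 mm above the rim, not touching the mortar. The other two are let go, at rest and upright on the tray within 22 mm of a round's centre, each pressing on it under 2.45 N. Mortar upright (((horizontal distance between tin_a_mid and mortar_rim below 0.035 m and z of tin_a_mid in the frame of mortar_rim between 0.088 and 0.198 m and angle between tin_a_mid's own z axis and vertical below 0.2 rad and linear speed of tin_a below 0.03 m/s and contact force between tin_a and the fingers above 1 N and contact force between tin_a and mortar below 0.1 N and (horizontal distance between tin_b_mid and place_left below 0.022 m or horizontal distance between tin_b_mid and place_middle below 0.022 m or horizontal distance between tin_b_mid and place_right below 0.022 m) and height (world z) of each of tin_b_mid, tin_c_mid below 0.053 m and angle between each of tin_b_mid, tin_c_mid's own z axis and vertical below 0.1 rad and linear speed of each of tin_b, tin_c below 0.02 m/s and contact force between each of tin_b, tin_c and the fingers below 0.1 N and contact force between tin_b and tray between 0.4 and 2.45 N and (horizontal distance between tin_c_mid and place_left below 0.022 m or horizontal distance between tin_c_mid and place_middle below 0.022 m or horizontal distance between tin_c_mid and place_right below 0.022 m) and contact force between tin_c and tray between 0.4 and 2.45 N) or (horizontal distance between tin_b_mid and mortar_rim below 0.035 m and z of tin_b_mid in the frame of mortar_rim between 0.088 and 0.198 m and angle between tin_b_mid's own z axis and vertical below 0.2 rad and linear speed of tin_b below 0.03 m/s and contact force between tin_b and the fingers above 1 N and contact force between tin_b and mortar below 0.1 N and (horizontal distance between tin_a_mid and place_left below 0.022 m or horizontal distance between tin_a_mid and place_middle below 0.022 m or horizontal distance between tin_a_mid and place_right below 0.022 m) and height (world z) of each of tin_a_mid, tin_c_mid below 0.053 m and angle between each of tin_a_mid, tin_c_mid's own z axis and vertical below 0.1 rad and linear speed of each of tin_a, tin_c below 0.02 m/s and contact force between each of tin_a, tin_c and the fingers below 0.1 N and contact force between tin_a and tray between 0.4 and 2.45 N and (horizontal distance between tin_c_mid and place_left below 0.022 m or horizontal distance between tin_c_mid and place_middle below 0.022 m or horizontal distance between tin_c_mid and place_right below 0.022 m) and contact force between tin_c and tray between 0.4 and 2.45 N) or (horizontal distance between tin_c_mid and mortar_rim below 0.035 m and z of tin_c_mid in the frame of mortar_rim between 0.088 and 0.198 m and angle between tin_c_mid's own z axis and vertical below 0.2 rad and linear speed of tin_c below 0.03 m/s and contact force between tin_c and the fingers above 1 N and contact force between tin_c and mortar below 0.1 N and (horizontal distance between tin_a_mid and place_left below 0.022 m or horizontal distance between tin_a_mid and place_middle below 0.022 m or horizontal distance between tin_a_mid and place_right below 0.022 m) and height (world z) of each of tin_a_mid, tin_b_mid below 0.053 m and angle between each of tin_a_mid, tin_b_mid's own z axis and vertical below 0.1 rad and linear speed of each of tin_a, tin_b below 0.02 m/s and contact force between each of tin_a, tin_b and the fingers below 0.1 N and contact force between tin_a and tray between 0.4 and 2.45 N and (horizontal distance between tin_b_mid and place_left below 0.022 m or horizontal distance between tin_b_mid and place_middle below 0.022 m or horizontal distance between tin_b_mid and place_right below 0.022 m) and contact force between tin_b and tray between 0.4 and 2.45 N)) and angle between mortar_rim's own z axis and vertical below 0.1 rad); the arm keeps its last pose, push and grip.
It fails at once if a tin is tipped by more than 0.6 rad (angle between any of tin_a_mid, tin_b_mid, tin_c_mid's own z axis and vertical above 0.6 rad).
It fails at once if the mortar is moved by more than 25 mm (distance of mortar_rim from where it was at the start of the episode above 0.025 m).
It fails at once if a bystander (vial, tube, spoon, pill picker) is moved by more than 25 mm (distance of any of vial, tube, spoon, picker from where it was at the start of the episode above 0.025 m).
It also fails if it takes over 69 s, if anything falls off the work surface, if the arm or the gripper's body presses on something with over 40 N, if the wrist force passes 120 N, or if a joint passes its speed limit or range.

## Working session

There is one attempt and no reset: what is moved stays moved. The work goes in short steps, Python scripts to look and compute and a tool call to move; the robot and the scene stay as the last step left them, time stands still between calls to the robot, and variables do not carry over. Pictures are saved under pics/ and viewed, and the job is handed in when it is done.

Besides the shell and the picture viewer there is one more tool, called after "Call:" in YAML: its name, and indented under it one key for each argument. play_rows: Moves the arm, as the interface text tells. Its arguments: {"type":"object","properties":{"increments":{"type":"array"},"grip_force":{"type":"number"}},"required":["increments"]}

```bash
ls; mkdir -p pics
python3 - <<'E'
from bench import manip
import cv2,numpy as np
print(manip.state(), manip.tip_reach)
for n in ["scene","side","wrist"]:
    s=manip.snapshot(n); cv2.imwrite(f"pics/{n}0.png",s["img"]); np.savez(f"pics/{n}0.npz",**s)
    print(n,s["fx"],s["fy"],s["cx"],s["cy"],s["xyz"],s["attitude"])
E
```

```text
pics
{'time': 0.0, 'qpos': array([-1.20091876,  0.46942486, -0.04859126,  1.5337066 ,  0.02413062,
        1.14095699, -0.08229252]), 'joint_velocities': array([ 5.57513609e-04,  4.78318654e-04,  2.43513627e-03,  1.23368424e-03,
        3.07211726e-04, -2.55642701e-03,  8.63878764e-05]), 'tau': array([-2.95989448e-04, -5.08012033e+01, -8.05703318e-02, -2.36158097e+01,
       -6.12771674e-02,  3.81265569e-02,  1.86653019e-04]), 'ee_pos': array([0.26187758, 0.62151949, 0.23850519]), 'orientation': array([-6.22124852e-01, -3.07908919e+00,  2.96588763e-03]), 'wrist_force': array([-0.06710992,  0.51904011,  0.10497368]), 'torque': array([-0.02686996,  0.0220757 ,  0.00086875]), 'opening': 0.08729702156591171} 0.017
scene 506.70758006156007 506.70758006156007 317.7924382198222 236.95430892125808 [1.20856168 0.29045373 0.90589145] [-1.405827   -2.24675465  0.82329926]
side 443.0411355639594 443.0411355639594 325.81115990921376 239.313099552757 [ 0.15103155 -0.69485739  0.66340073] [-2.1116281   0.66178673 -0.31141714]
wrist 409.5277268396839 409.5277268396839 315.9811911622228 235.9792833984938 [0.19038591 0.65028381 0.38229629] [2.41049697 1.60028041 0.22673445]
```

View pics/scene0.png

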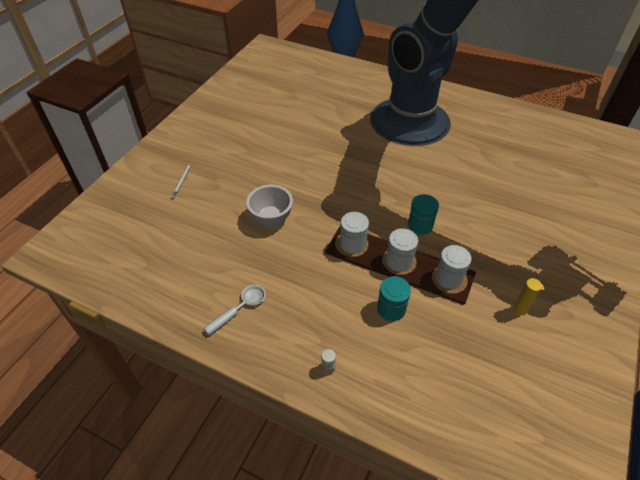

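View pics/side0.png

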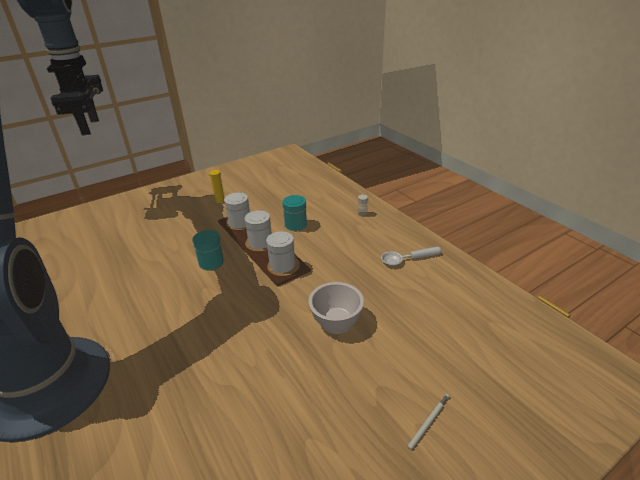

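View pics/wrist0.png

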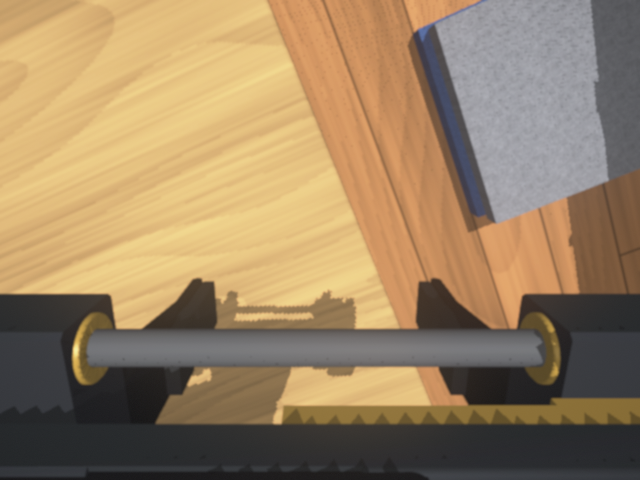

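The scene view shows the three grey tins on the tray at about (354,233), (403,250) and (453,268), with the mortar at (269,207). The turquoise decoys are at (423,214) and (394,299), and the tube is at (530,297). The side view shows the same layout. Next I'll measure from the depth of both views.

```bash
cat > h.py <<'E'
import numpy as np,cv2
from scipy.spatial.transform import Rotation as R
from scipy.optimize import least_squares
def cloud(s):
    z=s["z_map"]; v,u=np.mgrid[:480,:640]
    P=np.dstack([(u-s["cx"])/s["fx"]*z,(v-s["cy"])/s["fy"]*z,z])
    W=P@R.from_rotvec(s["attitude"]).as_matrix().T+s["xyz"]
    W[z==0]=np.nan
    return W
def circ(p,r=None):
    c0=p.mean(0)
    if r is None:
        f=least_squares(lambda q:np.hypot(p[:,0]-q[0],p[:,1]-q[1])-q[2],[*c0,.03],loss='soft_l1',f_scale=.002)
    else: f=least_squares(lambda q:np.hypot(p[:,0]-q[0],p[:,1]-q[1])-r,c0,loss='soft_l1',f_scale=.002)
    return f.x
E
python3 - <<'E'
from h import *
for n in ["scene","side"]:
    s=dict(np.load(f"pics/{n}0.npz")); W=cloud(s); img=s["img"]
    hsv=cv2.cvtColor(img,cv2.COLOR_BGR2HSV)
    z=W[...,2]; 
    print(n,"table z",np.nanmedian(z[(abs(z)<.03)]))
    m=((z>.015)&(z<.15)&(W[...,0]>.2)&(W[...,0]<1.1)&(abs(W[...,1])<.7)).astype(np.uint8)
    k,lab,st,ce=cv2.connectedComponentsWithStats(m)
    for i in range(1,k):
        if st[i,4]<40: continue
        q=W[lab==i]; top=np.percentile(q[:,2],97)
        t=q[q[:,2]>top-.006]
        print(st[i], "hue/sat",np.median(hsv[lab==i],axis=0),"top",top.round(4),"topmid",((t.min(0)+t.max(0))/2)[:2].round(4),(t.max(0)-t.min(0))[:2].round(3))
E
```

```text
scene table z 0.0008540138843117218
[ 246  184   47   42 1297] hue/sat [ 14.  21. 117.] top 0.0624 topmid [ 0.5142 -0.1749] [0.113 0.11 ]
[408 194  31  37 874] hue/sat [ 89. 186.  53.] top 0.0798 topmid [0.3811 0.1573] [0.062 0.06 ]
[340 211  29  42 995] hue/sat [45.  8. 94.] top 0.0897 topmid [0.51   0.0392] [0.063 0.059]
[ 385  228   33   43 1064] hue/sat [45.  7. 90.] top 0.0896 topmid [0.5108 0.1502] [0.063 0.06 ]
[ 435  245   36   45 1140] hue/sat [45.   7.  92.5] top 0.0897 topmid [0.5076 0.2636] [0.063 0.06 ]
[ 377  276   34   42 1093] hue/sat [ 89. 181. 110.] top 0.0795 topmid [0.6309 0.1777] [0.061 0.06 ]
[515 278  29  34 526] hue/sat [ 22. 189.  88.] top 0.0968 topmid [0.5155 0.419 ] [0.029 0.028]
[204 306  33  28 265] hue/sat [ 42.   8. 171.] top 0.0224 topmid [ 0.8139 -0.1232] [0.073 0.035]
[321 349  15  23 282] hue/sat [ 26.   28.  147.5] top 0.0578 topmid [0.809  0.1161] [0.026 0.026]
side table z -0.0012599136897880059
[208 170  16  29 276] hue/sat [ 23. 196. 112.] top 0.0932 topmid [0.5123 0.4194] [0.027 0.032]
[ 224  193   71   79 2412] hue/sat [ 25.  17. 105.] top 0.0866 topmid [0.5068 0.151 ] [0.064 0.285]
[282 195  24  32 651] hue/sat [ 86. 123.  81.] top 0.0766 topmid [0.6282 0.1783] [0.061 0.063]
[357 195  11  17 154] hue/sat [ 20.   59.5 122.5] top 0.055 topmid [0.8072 0.1159] [0.027 0.025]
[192 230  31  36 841] hue/sat [ 86. 122.  71.] top 0.0768 topmid [0.3787 0.1567] [0.059 0.063]
[410 247  30   8 118] hue/sat [ 25.5  15.  159. ] top 0.0206 topmid [ 0.8111 -0.1222] [0.073 0.033]
[ 308  282   56   49 1804] hue/sat [ 14.  31. 129.] top 0.0599 topmid [ 0.5139 -0.173 ] [0.11  0.108]
```

Run:
```python
from h import *
ap=[(0.509,0.039),(0.510,0.150),(0.507,0.263)]
for n in ["scene","side"]:
    s=dict(np.load(f"pics/{n}0.npz")); W=cloud(s); img=s["img"]
    z=W[...,2]
    for a in ap:
        d=np.hypot(W[...,0]-a[0],W[...,1]-a[1])
        q=W[(d<.045)&(z>.03)&(z<.078)]
        topm=(d<.022)&(z>.07)
        r=W[(d<.045)&(z>.078)]
        print(n,"side fit r=30:",circ(q[:,:2],.03).round(4),"free",circ(q[:,:2]).round(4),"top z",np.median(z[topm]).round(4),"topbox",((r.min(0)+r.max(0))/2)[:2].round(4))
    # mortar rim
    d=np.hypot(W[...,0]-.514,W[...,1]+.174)
    q=W[(d<.065)&(z>.045)]; print("mortar",circ(q[:,:2],.053).round(4),np.percentile(z[d<.065],99).round(4))
    # tray: dark pixels, z<.02
    V=img.max(2); m=((V<75)&(abs(z-.010)<.008)&(W[...,0]>.42)&(W[...,0]<.6)&(W[...,1]>-.05)&(W[...,1]<.36)&(img[...,2].astype(int)>img[...,0].astype(int)+5)).astype(np.uint8)
    m=cv2.morphologyEx(m,cv2.MORPH_OPEN,np.ones((2,2)))
    p=W[m>0][:,:2].astype(np.float32)
    print("tray",len(p),cv2.minAreaRect(p),"z",np.median(z[m>0]).round(4))
    o=img.copy(); o[m>0]=(0,0,255); cv2.imwrite(f"pics/tray_{n}.png",cv2.resize(o[150:340,200:500] if n=="scene" else o[170:300,150:360],None,fx=2.6,fy=2.6))
```

```text
scene side fit r=30: [0.5093 0.0379] free [0.5093 0.0378 0.03  ] top z 0.0873 topbox [0.5109 0.0379]
scene side fit r=30: [0.5098 0.1503] free [0.5099 0.1503 0.0299] top z 0.0875 topbox [0.511  0.1504]
scene side fit r=30: [0.5063 0.2633] free [0.5062 0.2633 0.03  ] top z 0.0876 topbox [0.5076 0.2636]
mortar [ 0.5166 -0.1731] 0.0628
tray 2649 ((0.5420165061950684, 0.15527957677841187), (0.16834202408790588, 0.289325088262558), 32.516510009765625) z nan
side side fit r=30: [0.5094 0.0401] free [0.5093 0.0399 0.0298] top z 0.0855 topbox [0.5088 0.0389]
side side fit r=30: [0.5097 0.1525] free [0.5095 0.1521 0.0297] top z 0.0854 topbox [0.5084 0.1496]
side side fit r=30: [0.5061 0.2654] free [0.5059 0.2651 0.0297] top z 0.0854 topbox [0.5049 0.2633]
mortar [ 0.5121 -0.1752] 0.06
tray 639 ((0.4759482443332672, 0.14137402176856995), (0.0943237841129303, 0.31929364800453186), 14.144566535949707) z nan
```

View pics/tray_scene.png

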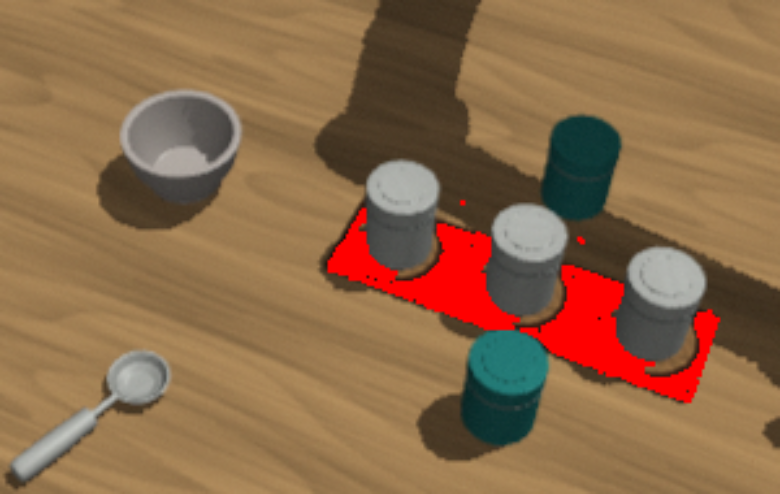

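View pics/tray_side.png

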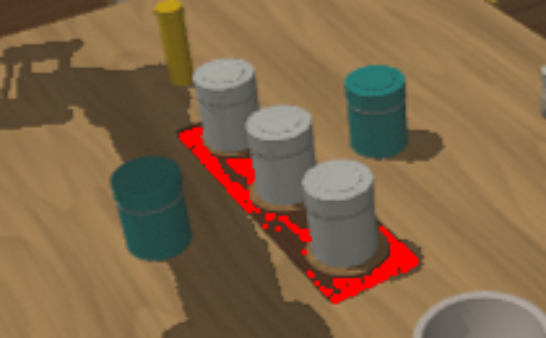

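The tray mask covers the board well in the scene view, with corners at about (327,250), (339,231), (477,272) and (466,304) in the full picture. I'll clean up the fit.

Run:
```python
from h import *
s=dict(np.load("pics/scene0.npz")); W=cloud(s); img=s["img"]; z=W[...,2]
V=img.max(2); m=((V<75)&(abs(z-.010)<.008)&(W[...,0]>.42)&(W[...,0]<.6)&(W[...,1]>-.05)&(W[...,1]<.36)&(img[...,2].astype(int)>img[...,0].astype(int)+5)).astype(np.uint8)
m=cv2.morphologyEx(m,cv2.MORPH_CLOSE,np.ones((3,3)))
k,lab,st,ce=cv2.connectedComponentsWithStats(m)
i=1+np.argmax(st[1:,4]); mm=lab==i; mm&=~np.isnan(z)
p=W[mm][:,:2].astype(np.float32); p=p
print(len(p),cv2.minAreaRect(p),np.median(z[mm]))
zz=z[mm]; 
for lo in range(-2,34,3):
    b=(p[:,1]*100>lo)&(p[:,1]*100<lo+3)
    if b.sum()>5: print(lo,np.percentile(p[b,0],[1,99]).round(4),b.sum())
# cork: brownish ring pixels near each
for a in [(0.5093,0.0379),(0.5098,0.1503),(0.5063,0.2633)]:
  d=np.hypot(W[...,0]-a[0],W[...,1]-a[1]); pass
print(p[:,1].min(),p[:,1].max())
```

```text
3307 ((0.4897061586380005, 0.17337845265865326), (0.3699665367603302, 0.15025246143341064), 88.77902221679688) 0.009958238200829639
-2 [0.4841 0.5589] 195
1 [0.5258 0.5586] 145
4 [0.4246 0.5588] 181
7 [0.4274 0.5567] 482
10 [0.4488 0.5572] 329
13 [0.5335 0.5575] 116
16 [0.4245 0.552 ] 181
19 [0.4281 0.5563] 542
22 [0.4238 0.5646] 385
25 [0.5329 0.557 ] 143
28 [0.4204 0.556 ] 337
31 [0.4207 0.5508] 199
-0.012494938 0.35930932
```

Call:
play_rows:
  increments:
    - [0.8, -0.9, 0, -0.1865, -1]
    - [0.8, -0.9, 0, -0.1865, -1]
    - [0.8, -0.9, 0, -0.1865, -1]
    - [0.8, -0.9, 0, -0.1865, -1]
    - [0.8, -0.9, 0, -0.1865, -1]
    - [0.8, -0.9, 0, -0.1865, -1]
    - [0.8, -0.9, 0, -0.1865, -1]
    - [0.8, -0.9, 0, -0.1865, -1]
  grip_force: 30

```text
time: 0.95
ee_pos: [0.5069, 0.3448, 0.2398]
orientation: [2.236, 2.201, -0.0]
wrist_force: [0.1, 0.0, -0.6]
opening: 0.0872
```

Call:
play_rows:
  increments:
    - [0, -0.268, -0.2, 0, -1]
    - [0, -0.268, -0.2, 0, -1]
    - [0, -0.268, -0.2, 0, -1]
    - [0, -0.268, -0.2, 0, -1]

```text
time: 1.35
ee_pos: [0.5018, 0.2704, 0.1788]
orientation: [-2.224, -2.219, 0.003]
wrist_force: [0.7, 0.6, 0.8]
opening: 0.0873
```

```bash
cat >> h.py <<'E'
def yaw(s):
    M=R.from_rotvec(s["orientation"]).as_matrix(); return np.degrees(np.arctan2(M[1,1],M[0,1])), np.degrees(np.arccos(-M[2,2]))
E
python3 - <<'E'
from bench import manip
from h import *
for i in range(4):
    s=manip.snapshot("wrist"); st=manip.state(); print(st["time"],st["ee_pos"],yaw(st),st["wrist_force"])
cv2.imwrite("pics/w1.png",s["img"]); np.savez("pics/w1.npz",**s)
W=cloud(s); z=W[...,2]
for a in [(0.5093,0.039),(0.5098,0.151),(0.5063,0.2643)]:
    d=np.hypot(W[...,0]-a[0],W[...,1]-a[1]); q=W[(d<.045)&(z>.078)&(z<.1)]
    if len(q)>50: print(len(q),np.median(q[:,2]),cv2.minEnclosingCircle(q[:,:2].astype(np.float32)),q.min(0),q.max(0))
E
```

```text
1.4 [0.50219898 0.2721802  0.17972528] (np.float64(0.004309843167545909), np.float64(0.04400402241803316)) [-0.12581341  0.51891847  0.09363607]
1.45 [0.5023751  0.27313086 0.18016829] (np.float64(0.0903049633661782), np.float64(0.10393278106540375)) [0.19699054 0.676285   0.0963369 ]
1.5 [0.50240482 0.27347575 0.18034243] (np.float64(0.1286858051939127), np.float64(0.12321779098379715)) [0.71369214 0.77539454 1.08294333]
1.55 [0.50239894 0.27349214 0.1804055 ] (np.float64(0.1392953004839207), np.float64(0.12662770609136761)) [-0.02251296  0.41899698  0.03163186]
2294 0.0846916383682614 ((0.5081583261489868, 0.1557377278804779), 0.029833707958459854) [0.47846278 0.15380927 0.07802978] [0.53785385 0.18119751 0.08785688]
7160 0.08490112865217998 ((0.5048380494117737, 0.26333150267601013), 0.030688898637890816) [0.47465189 0.23285402 0.07802306] [0.53466217 0.29366791 0.08792719]
```

View pics/w1.png

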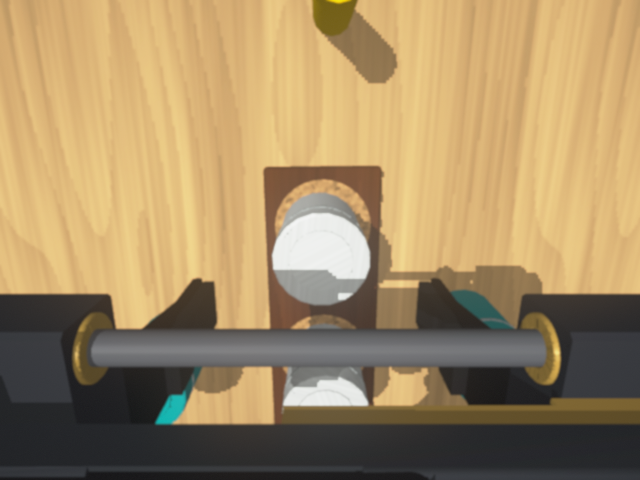

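The wrist view shows the left tin's lid at (320,258), which puts it at about (0.505, 0.264). That agrees with the other views, with its top at about 0.086. Descending on it.

Call:
play_rows:
  increments:
    - [0.011, -0.032, -0.1, 0, -1]
    - [0.011, -0.032, -0.22, 0, -1]
    - [0.011, -0.032, -0.34, 0, -1]
    - [0.011, -0.032, -0.4, 0, -1]
    - [0.011, -0.032, -0.435, 0, -1]
    - [0.011, -0.032, -0.435, 0, -1]

```text
time: 2.15
ee_pos: [0.505, 0.2627, 0.0483]
orientation: [-2.22, -2.223, 0.002]
wrist_force: [-0.4, 0.5, 0.9]
opening: 0.0871
```

Call:
play_rows:
  increments:
    - [0, 0, 0, 0, -1]
    - [0, 0, 0, 0, 1]
    - [0, 0, 0, 0, 1]
    - [0, 0, 0, 0, 1]
    - [0, 0, 0, 0, 1]
    - [0, 0, 0, 0, 1]
    - [0, 0, 0, 0, 1]
    - [0, 0, 0, 0, 1]

```text
time: 2.95
ee_pos: [0.5055, 0.2622, 0.0494]
orientation: [-2.221, -2.222, -0.001]
wrist_force: [-0.8, -0.0, 4.3]
opening: 0.06
```

Call:
play_rows:
  increments:
    - [0, 0, 0, 0, 1]
    - [0, 0, 0.04, 0, 1]
    - [0, 0, 0.08, 0, 1]
    - [0, 0, 0.12, 0, 1]
    - [0, 0, 0.16, 0, 1]
    - [0, 0, 0.16, 0, 1]
    - [0, 0, 0.16, 0, 1]
    - [0, 0, 0.16, 0, 1]

```text
time: 3.75
ee_pos: [0.5049, 0.2619, 0.0967]
orientation: [-2.221, -2.222, 0.001]
wrist_force: [0.8, 0.5, -0.6]
opening: 0.0594
```

```bash
cat > heft.py <<'E'
from bench import manip
from h import *
import sys
F=[];T=[];U=[]
n=int(sys.argv[1])
for i in range(n):
    s=manip.snapshot("side"); st=manip.state(); F.append(st["wrist_force"]);T.append(st["torque"]);U.append(st["tau"])
F=np.array(F);print("t",st["time"],"pos",st["ee_pos"].round(4),"yaw",yaw(st),"open",st["opening"])
print("F",F.mean(0).round(2),"med",np.median(F,0).round(2),"se",(F.std(0)/n**.5).round(2),"T",np.mean(T,0).round(3),"tau",np.mean(U,0).round(3))
cv2.imwrite(f"pics/{sys.argv[2]}.png",s["img"])
np.savez(f"pics/{sys.argv[2]}.npz",**s)
E
python3 heft.py 30 heftL
```

```text
t 5.25 pos [0.5054 0.2621 0.097 ] yaw (np.float64(0.012835885974473072), np.float64(0.004571995662794675)) open 0.0593394975775889
F [-0.06 -0.03 -1.  ] med [-0.1  -0.03 -1.02] se [0.08 0.06 0.12] T [-0.072  0.047 -0.004] tau [-2.0000e-03 -4.4215e+01  3.5230e+00 -1.7953e+01 -5.1000e-02  6.0000e-03
  0.0000e+00]
```

View pics/heftL.png

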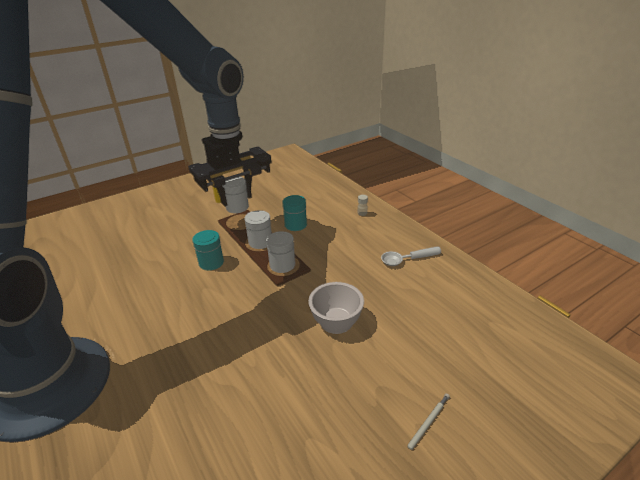

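The side view shows the left tin held clear of the tray at about (236,193), upright. The force reads about -1.0 N, so it seems light. Setting it back.

Call:
play_rows:
  increments:
    - [0, 0, -0.05, 0, 1]
    - [0, 0, -0.1, 0, 1]
    - [0, 0, -0.13, 0, 1]
    - [0, 0, -0.15, 0, 1]
    - [0, 0, -0.158, 0, 1]
    - [0, 0, -0.159, 0, 1]
    - [0, 0, -0.159, 0, 1]
    - [0, 0, -0.159, 0, 1]

```text
time: 6.05
ee_pos: [0.5056, 0.2622, 0.0495]
orientation: [2.221, 2.222, 0.001]
wrist_force: [-0.5, 0.0, -1.4]
opening: 0.0595
```

Call:
play_rows:
  increments:
    - [0, 0, 0, 0, 1]
    - [0, 0, 0, 0, -1]
    - [0, 0, 0, 0, -1]
    - [0, 0, 0, 0, -1]
    - [0, 0, 0, 0, -1]
    - [0, 0, 0, 0, -1]

```text
time: 6.65
ee_pos: [0.5054, 0.2621, 0.0494]
orientation: [2.221, 2.222, 0.0]
wrist_force: [0.2, 0.3, -0.4]
opening: 0.0852
```

Call:
play_rows:
  increments:
    - [0, 0, 0.1, 0, -1]
    - [0, 0, 0.2, 0, -1]
    - [0, 0, 0.3, 0, -1]
    - [0, 0, 0.4, 0, -1]
    - [0, 0, 0.4, 0, -1]
    - [0, 0, 0.4, 0, -1]

```text
time: 7.25
ee_pos: [0.5055, 0.2622, 0.1699]
orientation: [2.221, 2.222, 0.002]
wrist_force: [0.3, -0.6, -1.4]
opening: 0.087
```

```bash
python3 heft.py 16 baseL
python3 - <<'E'
from bench import manip
from h import *
s=manip.snapshot("wrist"); cv2.imwrite("pics/w2.png",s["img"])
W=cloud(s); z=W[...,2]
for a in [(0.5093,0.039),(0.5098,0.151),(0.5058,0.2635)]:
    d=np.hypot(W[...,0]-a[0],W[...,1]-a[1]); q=W[(d<.045)&(z>.078)&(z<.1)]
    if len(q)>50: print(len(q),np.median(q[:,2]),cv2.minEnclosingCircle(q[:,:2].astype(np.float32)),q.min(0),q.max(0))
E
```

```text
t 8.05 pos [0.5054 0.2621 0.1694] yaw (np.float64(0.011941241998776362), np.float64(0.006414293506014545)) open 0.08688669380863163
F [0.07 0.09 0.05] med [0.12 0.09 0.13] se [0.14 0.13 0.12] T [-0.093  0.04   0.004] tau [ 5.0000e-03 -4.1071e+01  3.1320e+00 -2.0368e+01 -5.7000e-02  3.0000e-03
  0.0000e+00]
2911 0.08474666235446235 ((0.5081968307495117, 0.15104764699935913), 0.030704038217663765) [0.4778794  0.13791304 0.07802141] [0.53823292 0.1815473  0.08779974]
8045 0.08490632161450179 ((0.5048877000808716, 0.2632010579109192), 0.03083021007478237) [0.47424408 0.23321867 0.07800919] [0.53457971 0.29365702 0.08789746]
```

View pics/w2.png

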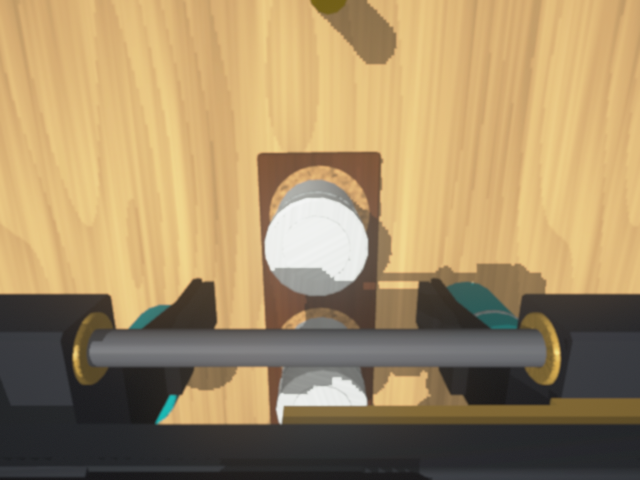

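The left tin is back upright on its cork, lid at (317,246), and weighs about 105 g. Moving to the middle tin at (0.509, 0.151).

Call:
play_rows:
  increments:
    - [0.012, -0.12, 0, 0, -1]
    - [0.012, -0.25, 0, 0, -1]
    - [0.012, -0.372, 0, 0, -1]
    - [0.012, -0.372, 0, 0, -1]
    - [0.012, -0.372, 0, 0, -1]
    - [0.012, -0.372, 0, 0, -1]

```text
time: 8.7
ee_pos: [0.509, 0.1518, 0.1695]
orientation: [-2.219, -2.223, -0.001]
wrist_force: [-0.1, 0.4, 0.1]
opening: 0.0872
```

```bash
cat > wr.py <<'E'
from bench import manip
from h import *
import sys
s=manip.snapshot("wrist"); cv2.imwrite(f"pics/{sys.argv[1]}.png",s["img"])
st=manip.state(); print(st["time"],st["ee_pos"],yaw(st))
W=cloud(s); z=W[...,2]
for a in [(0.5093,0.039),(0.5098,0.151),(0.5058,0.2635)]:
    d=np.hypot(W[...,0]-a[0],W[...,1]-a[1]); q=W[(d<.045)&(z>.078)&(z<.1)]
    if len(q)>50: print(len(q),np.median(q[:,2]),cv2.minEnclosingCircle(q[:,:2].astype(np.float32)),q.min(0),q.max(0))
E
python3 wr.py w3
```

```text
8.75 [0.50893072 0.15199998 0.16936965] (np.float64(0.14283998006390983), np.float64(0.03634402520055552))
2826 0.08467216638314536 ((0.508043646812439, 0.038752563297748566), 0.030536018311977386) [0.47793621 0.02882107 0.07800101] [0.53820489 0.06886886 0.08776165]
7961 0.0848919918995723 ((0.5084459781646729, 0.1501597762107849), 0.0307146068662405) [0.47819027 0.11988048 0.07801253] [0.53879272 0.18069306 0.08769856]
10465 0.08486670157959475 ((0.5047652125358582, 0.26301267743110657), 0.03061356022953987) [0.47435014 0.23281121 0.07814349] [0.53483243 0.2831967  0.08792612]
```

View pics/w3.png

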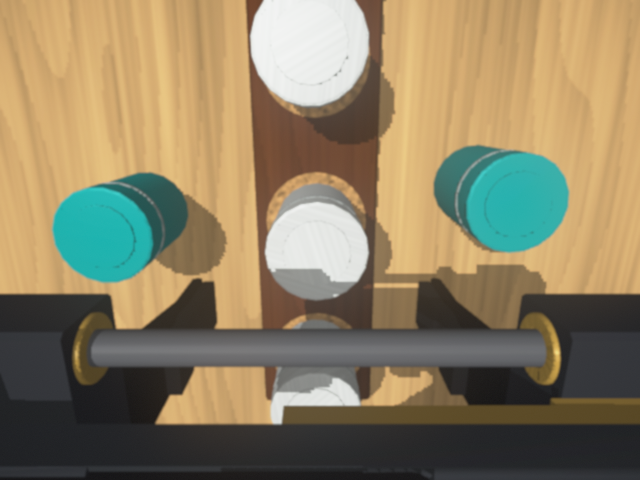

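The middle tin's lid is at (317,250), centred between the jaws, and the decoys are outside the fingers' path. Descending.

Call:
play_rows:
  increments:
    - [0, -0.004, -0.1, 0, -1]
    - [0, -0.004, -0.2, 0, -1]
    - [0, -0.004, -0.3, 0, -1]
    - [0, -0.004, -0.37, 0, -1]
    - [0, -0.004, -0.398, 0, -1]
    - [0, -0.004, -0.398, 0, -1]
    - [0, -0.004, -0.398, 0, -1]

```text
time: 9.45
ee_pos: [0.5097, 0.1499, 0.0507]
orientation: [2.22, 2.222, 0.002]
wrist_force: [-0.3, 0.1, 0.6]
opening: 0.087
```

Call:
play_rows:
  increments:
    - [0, 0, 0, 0, 1]
    - [0, 0, 0, 0, 1]
    - [0, 0, 0, 0, 1]
    - [0, 0, 0, 0, 1]
    - [0, 0, 0, 0, 1]
    - [0, 0, 0, 0, 1]
    - [0, 0, 0, 0, 1]

```text
time: 10.15
ee_pos: [0.5092, 0.1493, 0.0503]
orientation: [2.221, 2.222, 0.001]
wrist_force: [-0.3, -0.0, 5.2]
opening: 0.0593
```

Call:
play_rows:
  increments:
    - [0, 0, 0, 0, 1]
    - [0, 0, 0.04, 0, 1]
    - [0, 0, 0.08, 0, 1]
    - [0, 0, 0.12, 0, 1]
    - [0, 0, 0.16, 0, 1]
    - [0, 0, 0.16, 0, 1]
    - [0, 0, 0.16, 0, 1]
    - [0, 0, 0.16, 0, 1]

```text
time: 10.95
ee_pos: [0.5085, 0.1492, 0.0976]
orientation: [-2.221, -2.222, 0.001]
wrist_force: [0.4, 0.4, -0.5]
opening: 0.0597
```

```bash
python3 heft.py 30 heftM
```

```text
t 12.45 pos [0.509  0.1493 0.098 ] yaw (np.float64(0.0111008068520248), np.float64(0.005827402426481395)) open 0.059457208763432204
F [-0.11  0.13 -1.44] med [-0.1   0.05 -1.41] se [0.1  0.1  0.09] T [-0.084  0.043  0.   ] tau [-2.0000e-03 -4.0565e+01  3.4270e+00 -1.7338e+01 -4.8000e-02  2.3000e-02
  0.0000e+00]
```

View pics/heftM.png

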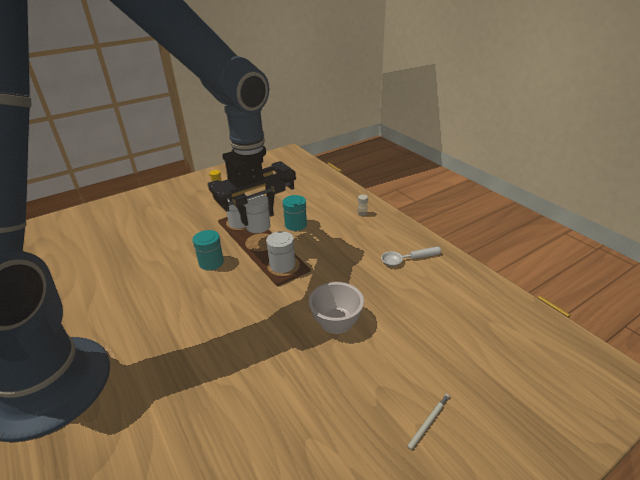

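The middle tin is lifted clear, with its bare cork visible at (258,242). It weighs about 145 g. Setting it back and going on to the right tin.

Call:
play_rows:
  increments:
    - [0, 0, -0.05, 0, 1]
    - [0, 0, -0.1, 0, 1]
    - [0, 0, -0.13, 0, 1]
    - [0, 0, -0.15, 0, 1]
    - [0, 0, -0.158, 0, 1]
    - [0, 0, -0.159, 0, 1]
    - [0, 0, -0.159, 0, 1]
    - [0, 0, -0.159, 0, 1]

```text
time: 13.25
ee_pos: [0.5093, 0.1494, 0.0506]
orientation: [2.221, 2.221, 0.001]
wrist_force: [0.1, 0.3, -0.9]
opening: 0.0596
```

Call:
play_rows:
  increments:
    - [0, 0, 0, 0, 1]
    - [0, 0, 0, 0, -1]
    - [0, 0, 0, 0, -1]
    - [0, 0, 0, 0, -1]
    - [0, 0, 0, 0, -1]
    - [0, 0, 0, 0, -1]

```text
time: 13.85
ee_pos: [0.509, 0.1493, 0.0503]
orientation: [2.221, 2.222, 0.0]
wrist_force: [-0.3, -0.6, 0.1]
opening: 0.0852
```

Call:
play_rows:
  increments:
    - [0, 0, 0.1, 0, -1]
    - [0, 0, 0.2, 0, -1]
    - [0, 0, 0.3, 0, -1]
    - [0, 0, 0.4, 0, -1]
    - [0, 0, 0.4, 0, -1]
    - [0, 0, 0.4, 0, -1]

```text
time: 14.45
ee_pos: [0.509, 0.1494, 0.1707]
orientation: [2.221, 2.222, 0.002]
wrist_force: [-1.2, -0.3, -0.8]
opening: 0.0868
```

Call:
play_rows:
  increments:
    - [0, -0.12, 0, 0, -1]
    - [0, -0.25, 0, 0, -1]
    - [0, -0.368, 0, 0, -1]
    - [0, -0.368, 0, 0, -1]
    - [0, -0.368, 0, 0, -1]
    - [0, -0.368, 0, 0, -1]

```text
time: 15.05
ee_pos: [0.5085, 0.0401, 0.1694]
orientation: [-2.218, -2.223, 0.002]
wrist_force: [-0.1, -0.2, 0.2]
opening: 0.0865
```

```bash
python3 wr.py w4
```

```text
15.1 [0.50861754 0.04034795 0.16956686] (np.float64(0.1481058786857726), np.float64(0.07403338325686379))
7949 0.08491979101876065 ((0.5083359479904175, 0.03776414319872856), 0.030776644125580788) [0.47811244 0.00773194 0.07805299] [0.53849605 0.06823683 0.08748487]
10683 0.08485825594173854 ((0.5082109570503235, 0.1500961035490036), 0.03073236718773842) [0.47779746 0.11961425 0.07841156] [0.53889381 0.17142058 0.08838544]
```

View pics/w4.png

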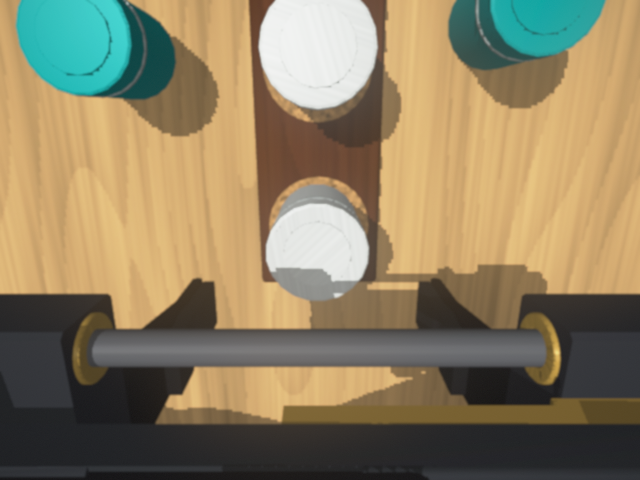

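The middle tin is back on its cork at (318,48). The right tin's lid is at (318,252), at about (0.508, 0.038). Descending.

Call:
play_rows:
  increments:
    - [0, -0.004, -0.1, 0, -1]
    - [0, -0.004, -0.2, 0, -1]
    - [0, -0.004, -0.3, 0, -1]
    - [0, -0.004, -0.37, 0, -1]
    - [0, -0.004, -0.398, 0, -1]
    - [0, -0.004, -0.398, 0, -1]
    - [0, -0.004, -0.398, 0, -1]

```text
time: 15.8
ee_pos: [0.5096, 0.0382, 0.0515]
orientation: [2.22, 2.222, 0.002]
wrist_force: [-0.2, 0.0, 0.9]
opening: 0.0873
```

Call:
play_rows:
  increments:
    - [0, 0, 0, 0, 1]
    - [0, 0, 0, 0, 1]
    - [0, 0, 0, 0, 1]
    - [0, 0, 0, 0, 1]
    - [0, 0, 0, 0, 1]
    - [0, 0, 0, 0, 1]
    - [0, 0, 0, 0, 1]

```text
time: 16.5
ee_pos: [0.5091, 0.0377, 0.0512]
orientation: [2.221, 2.222, 0.001]
wrist_force: [-1.3, 0.9, 5.3]
opening: 0.0598
```

Call:
play_rows:
  increments:
    - [0, 0, 0, 0, 1]
    - [0, 0, 0.04, 0, 1]
    - [0, 0, 0.08, 0, 1]
    - [0, 0, 0.12, 0, 1]
    - [0, 0, 0.16, 0, 1]
    - [0, 0, 0.16, 0, 1]
    - [0, 0, 0.16, 0, 1]
    - [0, 0, 0.16, 0, 1]

```text
time: 17.3
ee_pos: [0.5085, 0.0377, 0.0985]
orientation: [-2.221, -2.221, 0.001]
wrist_force: [0.0, 0.2, -3.5]
opening: 0.0597
```

```bash
python3 heft.py 30 heftR
```

```text
t 18.8 pos [0.509  0.0377 0.0989] yaw (np.float64(0.011402335176733095), np.float64(0.0056258033740161405)) open 0.059563803937183316
F [ 0.05  0.01 -3.44] med [ 0.03  0.02 -3.32] se [0.08 0.07 0.08] T [-0.086  0.061 -0.002] tau [-3.0000e-03 -3.9263e+01  3.6950e+00 -1.7524e+01 -4.3000e-02  4.3000e-02
  0.0000e+00]
```

View pics/heftR.png

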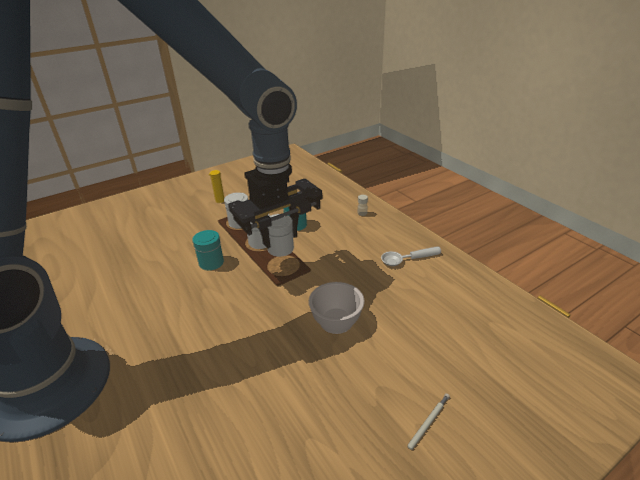

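The right tin reads -3.4 N, about 350 g, which is clearly the heaviest. It is lifted at (280,237) with its cork bare. Carrying it to the mortar at (0.514, -0.174): up first, then sideways.

Call:
play_rows:
  increments:
    - [0, 0, 0.08, 0, 1]
    - [0, 0, 0.17, 0, 1]
    - [0, 0, 0.26, 0, 1]
    - [0, 0, 0.34, 0, 1]
    - [0, -0.03, 0.34, 0, 1]
    - [0.004, -0.1, 0.34, 0, 1]
    - [0.008, -0.18, 0.34, 0, 1]
    - [0.008, -0.26, 0.34, 0, 1]

```text
time: 19.6
ee_pos: [0.5105, -0.0417, 0.1995]
orientation: [-2.22, -2.221, 0.003]
wrist_force: [-1.1, 0.7, -3.8]
opening: 0.0596
```

Call:
play_rows:
  increments:
    - [0.009, -0.08, 0, 0, 1]
    - [0.009, -0.16, 0, 0, 1]
    - [0.009, -0.24, 0, 0, 1]
    - [0.009, -0.32, 0, 0, 1]
    - [0.009, -0.38, 0, 0, 1]
    - [0.009, -0.42, 0, 0, 1]
    - [0.009, -0.44, 0, 0, 1]
    - [0.009, -0.446, 0, 0, 1]

```text
time: 20.4
ee_pos: [0.5137, -0.1745, 0.2003]
orientation: [-2.221, -2.22, 0.001]
wrist_force: [-0.4, -0.0, -3.3]
opening: 0.0599
```

Call:
play_rows:
  increments:
    - [0, 0, 0, 0, 1]
    - [0, 0, 0, 0, 1]
    - [0, 0, 0, 0, 1]
    - [0, 0, 0, 0, 1]

```text
time: 20.8
ee_pos: [0.5142, -0.1735, 0.2009]
orientation: [-2.22, -2.223, -0.0]
wrist_force: [0.2, 0.5, -2.8]
opening: 0.0595
```

```bash
python3 heft.py 8 fin
python3 - <<'E'
from bench import manip
from h import *
s2=dict(np.load("pics/fin.npz")); s1=manip.snapshot("scene"); cv2.imwrite("pics/fin_scene.png",s1["img"])
for n,s in(("scene",s1),("side",s2)):
    W=cloud(s); z=W[...,2]
    d=np.hypot(W[...,0]-.514,W[...,1]+.174)
    g=s["img"].astype(int); grey=(g.max(2)-g.min(2)<25)&(g.max(2)>60)
    q=W[(d<.06)&(z>.10)&(z<.205)&(d<.04)]; print(n,"tin",circ(q[:,:2],.03).round(4),q[:,2].min(),len(q))
    q=W[(d<.07)&(z>.045)&(z<.075)]; print("mortar",((q.min(0)+q.max(0))/2).round(4),q.max(0)-q.min(0))
    for a in [(0.5093,0.039),(0.5098,0.151),(0.5058,0.2635)]:
        d=np.hypot(W[...,0]-a[0],W[...,1]-a[1]); q=W[(d<.045)&(z>.03)&(z<.078)]
        if len(q)>50: print(circ(q[:,:2],.03).round(4),np.median(z[(d<.02)&(z>.07)]))
E
```

```text
t 21.2 pos [ 0.5141 -0.1741  0.2009] yaw (np.float64(0.012200307381959546), np.float64(0.005209526076392351)) open 0.059594792300636516
F [ 0.04  0.14 -3.1 ] med [ 0.04 -0.13 -3.05] se [0.16 0.22 0.16] T [-0.078  0.06   0.   ] tau [ -0.039 -37.247   4.104 -22.139  -0.04    0.069  -0.   ]
scene tin [ 0.5151 -0.1746] 0.16014887722585547 369
mortar [ 0.5135 -0.1745  0.0548] [0.11125065 0.10846356 0.01957741]
[0.5096 0.1502] 0.08796846620392995
[0.5061 0.2633] 0.08773121572473991
side tin [ 0.5143 -0.1715] 0.15875831014047947 732
mortar [ 0.5134 -0.1737  0.0535] [0.10748784 0.10997444 0.01699632]
[0.5096 0.1525] 0.0854081670977932
[0.5056 0.2657] 0.08531443142903156
```

View pics/fin.png

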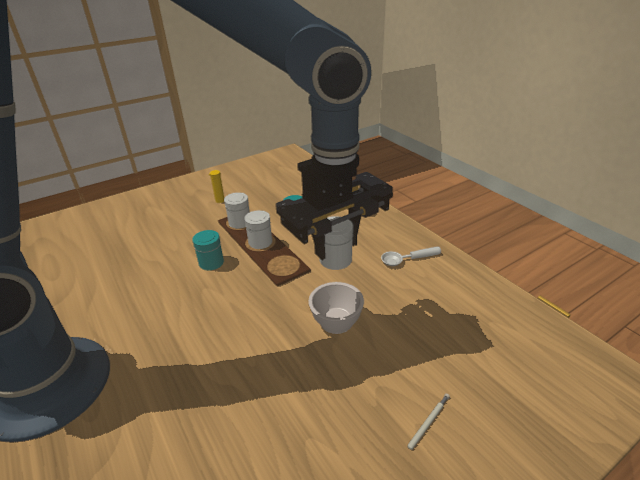

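View pics/fin_scene.png

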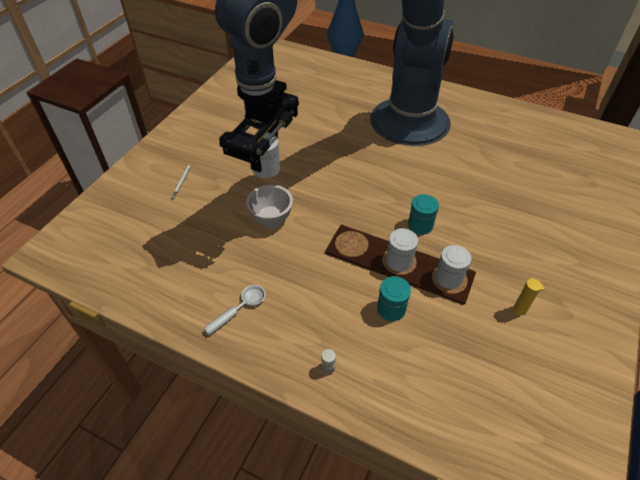

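Both views show the heavy tin upright over the mortar: side (336,245), scene (266,160). Its underside is at about 0.16 m, against a rim at 0.06 m. The other two tins are standing on their corks, and the other objects have not moved.

```bash
python3 -c "
from bench import manip
print(manip.sign_off())"
```

```text
the job is handed in; nothing more can be done
None
```

I lifted the three tins in order from left to right and weighed each by wrist force: left about 105 g, middle about 145 g and right about 350 g. The left and middle tins went back upright on their cork rounds. The right one, the heaviest, is now held over the mortar, and the job is handed in at about 21 s. `sign_off()` reports no verdict.

**Held tin:** the last check puts it within about 3 mm of the mortar's axis. The underside is about 100 mm above the rim, with no visible tilt.

**Everything else:** the other two tins stand within about 2.5 mm of where they started, which is within measurement error. The mortar and the bystander objects look unmoved.

**Where the checks differed:**
- The scene and side cameras disagreed by about 2–3 mm, roughly their calibration error.
- The force reading is noisy, about 0.1 N after averaging. The last, shorter weighing over the mortar read 3.1 N against 3.4 N at the tray. The gap to the other tins, about 2 N, is much larger than this.

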